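# Line up an insertion flow sensor and lock its knurled ring

## Robot

A 6-joint arm with a two-finger parallel gripper is mounted at the origin on the work surface. World frame = base frame: x ahead of the robot, y to its left, z up, the work surface at z = 0. Lengths are in m, angles in rad, forces in N, time in s.
With the tool pointing down it reaches from about 0.25 to 0.725 m from the base axis. Payload 4 kg.
Tool frame: the origin (TCP) lies on the centre line of the jaws, within the pads' length; the fingertips stand 22 mm ahead of it and the grasp point (between the pads) lies 3 mm ahead of it; z points along the fingers, y is the line along which they close (so a half turn about z gives the same grasp; the last joint's range is limited). The gripper opens to 85 mm and grips with 20 to 120 N. Pads are 22 mm wide; open, the fingers measure 114 mm over their backs; the gripper's body (76 mm by 85 mm) begins 54 mm behind the grasp point. The pads swing forward as they close: fully open they stand 13 mm farther back than shut.
Start: joints at [-1.167, 0.241, 0.005, 1.335, 0, 1.571], TCP at [0.196, -0.46, 0.22] pointing down, gripper open.
Joint ranges: [-2.72, 2.72], [-1.05, 1.87], [-1.09, 1.28], [-1.99, 2.15], [-1.42, 1.44], [-3.14, 3.14]. Speed limits (rad/s): [2.79, 2.79, 3.14, 3.14, 3.14, 3.14].

## Interface

Orientations are given as a unit quaternion [x, y, z, w].
In Python, from workcell import bot gives the robot as it stands.
- The arm moves only by the shell command python3 -m inch 'ROWS'. ROWS is JSON, one flat list of numbers, 7 for each row, row after row: the shift along the world's x, y, z in mm, then the turn, a rotation vector about the world's x, y, z in rad, then the opening in per cent of the stroke, from 0 (shut) to 100 (fully open). A call has 1 to 8 rows; each row is the pose to reach, as a shift and turn from the pose commanded when the call began; what a row does not reach only later rows make up. A row lasts 1/12 s, in which the tool goes at most 41.7 mm and 7.16 degrees, less where a joint would pass 70% of its speed; a pose out of reach is approached as far as the arm can. A call with a gripper value outside its range is refused whole. The fingers move at their own pace and stop on an object; the grip force is fixed at half the most. Time passes only in rows, so rows that repeat a pose let the fingers close. It gives the time, the measured TCP pose, the force, the opening and the grip force at its end, in the units of the state.
- bot.get_obs(): the state, without advancing time (a new reading comes with each control period).
- bot.camera(name): name is "side" or "top" or "wrist"; returns the picture (420x560x3 uint8, blue, green, red); there is no depth.
- bot.camera_info(name): a dict with "intrinsics" (3x3 intrinsics, pixels), "camera_from_world" (4x4, takes a point from world to camera coordinates); the wrist camera has in their place "hand_eye" (4x4, takes a point from camera to tool coordinates, whose origin is the TCP and whose axes are the flange's). Camera axes: x right, y down, z forward; pixel columns grow to the right and rows downward; lengths in m; the calibration is good to about 2 mm. A picture is of the moment at which its call begins: read the wrist's pose just before it. camera_info takes no time and is no camera call.
- bot.job_done(): hands the job in; it is judged then, once.
Trained networks look in the newest picture that a camera, given by its name, has taken for a name from the list of things; names that differ only in an ending like _2 or _b are one class to them, and where a whole thing is asked for, a point or a joint stands for the part that bears it (a point fixed in the world has none). Each returns a list of dicts, best first, with "confidence" (0 to 1); they miss things now and then, are a little off and sometimes report something else, mostly with a low value. They report only what shows in the picture. A call takes as long as a camera call.
- bot.silhouettes(camera, target): "mask" (420x560 bool, what is visible of it) and "uv" ([column, row] in pixels, amid what is visible of it).
- bot.spot_point(camera, target): "uv" ([column, row] in pixels: a listed point, or the origin of a listed thing).
The state is a dict: "clock": time; "joint_pos": joint angles; "joint_vel": joint speeds; "tau": joint torques, N m; "eef_pos": TCP position; "tool_rot": TCP orientation; "ft_force": force on the tool from outside, world axes, zero at the start; "ft_torque": the same for the moment, N m; "grip_width": finger opening in m; "grasp_force": force on a finger pad.
Only numpy, scipy, OpenCV 4.12 (cv2) and the standard library are available. Lean on these libraries where they do the work, as an engineer would, in place of code of your own. Each camera call takes 0.05 s, during which the arm holds its last target. There are 200 camera calls.

## Task

The paddle-wheel flow sensor in the pipe line has been left twisted, with its lock ring slack: turn the sensor's head into line with the pipe, then screw its knurled lock ring down clockwise until it comes up firm. Hold the sensor in line all the while by bearing down on the ring as you turn it, so that the sensor sits tight on its gasket and does not go round with the ring, but not so hard that the gasket is crushed. Leave the ring of the blanked-off tee and the other things on the bench as they are.

Things in the scene. Friction and masses are not known exactly. Their poses are not given: they have to be found in the camera images.
- flow_line: grey plastic pipe line fixed on a flat base plate (130 x 430 x 10 mm). Origin: centre of the plate's underside; its y axis runs along the pipe with the flow (to +y), z up. Pipe 50 mm in diameter, axis 55 mm up. Upright tee branches at y = -60 mm (flow sensor) and +60 mm (blanked); valve handle at y = -160 mm, 107 mm high; end flanges 90 mm in diameter at y = -194 and +194 mm
- neck (a point): point on the upright axis of the sensor's branch, 100 mm above the bench, fixed to the line. Here, below the lock ring, the branch is a threaded neck 47 mm wide; below 92 mm it is a collar 58 mm wide, and the pipe's tee (64 mm wide) is below 87 mm
- sensor_head (a point): middle of the grip block on top of the dark flow sensor, on its upright axis, 152 to 153.5 mm above the bench; turns with it. The block (from 16 mm below to 12 mm above this point) has two flats 24 mm apart and 26 mm long, parallel to the arrow on its top; a pointed nose downstream reaches 23 mm from the axis, the back end 15 mm. Below, a round barrel 33 mm wide goes down through the ring
- sensor (a joint): angle of the sensor about its upright axis, rad: 0 with flats and arrow in line with the pipe (nose to the line's +y), growing anticlockwise from above. It starts 0.35 to 0.8 clockwise of that (negative). Its seal holds it with 0.04 N m, and once on the gasket it is held by 0.03 N m more for each newton on the gasket. It can stand up to 1.5 mm proud of the gasket, held by the seal
- ring_mid (a point): centre of the flow sensor's knurled lock ring, on its axis, 120 mm above the bench when the sensor is down on its gasket, up to 1.5 mm higher at the start. The ring is 58 mm in diameter and 24 mm high, from 2 to 4 mm below the grip block down. It is carried by the sensor and screws down onto the branch. Pushing the ring down pushes the sensor down onto its gasket
- ring (a joint): angle of the lock ring relative to the sensor, rad, growing clockwise from above (tightening). Starts slack at 0 to 0.4. It drags on the sensor with 0.3 N m, so the sensor goes round with it unless it is pressed on the gasket. It runs evenly to 2.1, then comes up firm (0.6 N m more per rad): home from 2.2. Forced beyond about 2.4 it twists the sensor. Only past 1.8 can its thread hold the sensor
- gasket (a joint): how far the hard rubber gasket under the sensor is squeezed, m (20 N per mm). Pushing the ring down first takes up the 0 to 1.5 mm of play (the seal's friction, 4 N), then loads the gasket. A push straight down of about 13 N just holds the sensor, 15 to 21 N is good; beyond 0.00125 (about 26 N) the gasket is crushed. The tightened ring alone keeps it at about 0.0008 to 0.001
- blank_top (a point): top centre of the blanked tee's plug: a plain round plug, 134 mm high, no grip block, in a knurled ring like the sensor's (58 mm in diameter, 106 to 130 mm up). Leave alone
- blank_ring (a joint): angle of the blanked tee's ring, rad; 0 at the start and to be left so.
- jar_a: sample jar with a white cap, 42 mm in diameter, 70 mm high, standing beside the pipe line on the robot's side; origin: centre of its underside. Leave it.
- jar_b: sample jar with a black cap, 42 mm in diameter, 70 mm high, standing behind the pipe line; origin: centre of its underside. Leave it.
- jar_c: larger sample jar, 48 mm in diameter, 85 mm high, apart on the bench; origin: centre of its underside. Leave it.
- spare_ring: spare lock ring, 58 mm outside, 24 mm high, lying flat on the bench in front of the pipe line; origin: centre of its underside. Leave it.
- beaker: white plastic beaker, 72 mm wide at the rim, 95 mm high; origin: centre of its underside. Leave it.
- screwdriver: screwdriver with a red handle lying on the bench behind the pipe line; origin at its underside near the middle. Leave it.

How it is judged:
On the way, in this order (a step that is already met when the one before it is completed fails the run):
1. the sensor stands in line with the pipe while its ring is still slack (value of joint sensor between -0.1 and 0.1 rad and value of joint ring below 1 rad), for 0.2 s.
2. the ring is run halfway down with the sensor still in line (value of joint sensor between -0.16 and 0.16 rad and value of joint ring above 1.2 rad), for 0.05 s.
3. the ring is home with the sensor in line (value of joint sensor between -0.12 and 0.12 rad and value of joint ring above 2.2 rad), for 0.2 s.
At the end, for the whole second after the job is handed in: The sensor stands in line with the pipe to within 0.12 rad (7 degrees) and is at rest, its lock ring is home (turned to at least 2.2 rad), the gasket has not been crushed, and the blanked tee's ring has not turned by more than 0.1 rad (all of step 3 and velocity of joint sensor between -0.05 and 0.05 rad/s and value of joint blank_ring between -0.1 and 0.1 rad); the robot touches nothing.
It fails at once if the gasket is crushed: squeezed by more than 1.25 mm (value of joint gasket above 0.00125 m).
It fails at once if the sensor goes round with the ring: out of line by more than 0.3 rad with the ring already screwed down past 0.8 rad (value of joint ring above 0.8 rad and (value of joint sensor above 0.3 rad or value of joint sensor below -0.3 rad)).
It fails at once if the blanked tee's ring is turned by more than 0.2 rad (value of joint blank_ring above 0.2 rad or value of joint blank_ring below -0.2 rad).
It fails at once if a jar, the spare ring, the beaker or the screwdriver is moved by more than 30 mm (distance of any of jar_a, jar_b, jar_c, spare_ring, beaker, screwdriver from where it was at the start of the episode above 0.03 m).
It also fails if it takes over 64 s, if anything falls off the work surface, if the arm or the gripper's body presses on something with over 40 N, if the wrist force passes 120 N, or if a joint passes its speed limit or range.

## Working session

There is one attempt and no reset: what is moved stays moved. The work goes in short steps, Python scripts to look and compute and a shell command to move; the robot and the scene stay as the last step left them, time stands still between calls to the robot, and variables do not carry over. Pictures are saved under pics/ and viewed, at most 10 in all, crops included, and the job is handed in when it is done.

```bash
ls; mkdir -p pics
cat > h.py <<'E'
import numpy as np, cv2
from workcell import bot
from scipy.spatial.transform import Rotation as R
def cam(name):
    i=bot.camera_info(name);K=np.array(i["intrinsics"])
    if name=="wrist":
        o=bot.get_obs();T=np.eye(4);T[:3,:3]=R.from_quat(o["tool_rot"]).as_matrix();T[:3,3]=o["eef_pos"]
        W=T@np.array(i["hand_eye"])
    else: W=np.linalg.inv(np.array(i["camera_from_world"]))
    return K,W
def atz(c,uv,z):
    K,W=c;d=W[:3,:3]@np.linalg.solve(K,[uv[0],uv[1],1]);o=W[:3,3]
    return o+d*(z-o[2])/d[2]
def proj(c,p):
    K,W=c;q=np.linalg.inv(W)@np.append(p,1);q=K@q[:3];return q[:2]/q[2]
E
python3 - <<'E'
from h import *
np.set_printoptions(precision=4,suppress=True)
for n in("top","side"):
    c=cam(n);im=bot.camera(n);cv2.imwrite(f"pics/{n}0.png",im);print(n,c[1][:3,3],c[1][:3,2])
    for t,z in(("neck",.1),("sensor_head",.153),("ring_mid",.12),("blank_top",.134),("flow_line",0),("jar_a",0),("jar_b",0),("jar_c",0),("beaker",0)):
        for r in bot.spot_point(n,t)[:2]:print(t,np.array(r["uv"]),round(r["confidence"],2),atz(c,r["uv"],z))
o=bot.get_obs();print(o["clock"],o["eef_pos"],o["tool_rot"])
E
```

```text
pics
top [ 0.4173 -0.0198  1.0761] [ 0.0897  0.0155 -0.9958]
neck [268.2 206.6] 0.82 [0.5108 0.0084 0.1   ]
neck [250.3 203.1] 0.62 [0.5195 0.0538 0.1   ]
sensor_head [268.5 200.2] 0.68 [0.5211 0.0062 0.153 ]
ring_mid [269.6 202.5] 0.59 [0.5191 0.0044 0.12  ]
blank_top [222.7 195.2] 0.81 [0.5351 0.1192 0.134 ]
flow_line [250.8 202.5] 0.85 [0.5317 0.0599 0.    ]
flow_line [292.5 115.8] 0.64 [ 0.7801 -0.0562  0.    ]
jar_a [199.1 241.6] 0.83 [0.4221 0.2023 0.    ]
jar_a [215.5 164.5] 0.82 [0.6391 0.1608 0.    ]
jar_b [199.1 241.6] 0.83 [0.4221 0.2023 0.    ]
jar_b [215.5 164.5] 0.82 [0.6391 0.1608 0.    ]
jar_c [199.1 241.6] 0.83 [0.4221 0.2023 0.    ]
jar_c [215.5 164.5] 0.82 [0.6391 0.1608 0.    ]
beaker [157.2 305.1] 0.61 [0.2483 0.3133 0.    ]
side [-0.0556  0.5342  0.8639] [ 0.5223 -0.518  -0.6774]
neck [275.6 223.4] 0.74 [0.5196 0.0033 0.1   ]
sensor_head [276.8 208.2] 0.58 [0.5138 0.0027 0.153 ]
sensor_head [230.6 197.5] 0.3 [0.6212 0.0523 0.153 ]
ring_mid [276.1 217.7] 0.52 [0.5175 0.0027 0.12  ]
ring_mid [425.5 210.4] 0.31 [ 0.2748 -0.2633  0.12  ]
blank_top [236.6 235.6] 0.66 [0.5295 0.1149 0.134 ]
flow_line [257.9 264.4] 0.9 [ 0.5224  0.0668 -0.    ]
jar_a [239.8 327.6] 0.82 [0.4178 0.2181 0.    ]
jar_a [430.8 211.1] 0.69 [ 0.3159 -0.3996  0.    ]
jar_b [239.8 327.6] 0.82 [0.4178 0.2181 0.    ]
jar_b [430.8 211.1] 0.69 [ 0.3159 -0.3996  0.    ]
jar_c [239.8 327.6] 0.82 [0.4178 0.2181 0.    ]
jar_c [430.8 211.1] 0.69 [ 0.3159 -0.3996  0.    ]
beaker [263.7 413. ] 0.79 [0.2443 0.3098 0.    ]
1.0 [ 0.1964 -0.4598  0.2195] [ 0.9797  0.2005 -0.      0.    ]
```

Run:
```python
from h import *
a=cv2.imread("pics/top0.png")[90:350,120:400];b=cv2.imread("pics/side0.png")[120:380,150:460]
cv2.imwrite("pics/v1.png",np.hstack([cv2.resize(a,(400,371)),cv2.resize(b,(400,371))]))
```

```text
(no output)
```

View pics/v1.png

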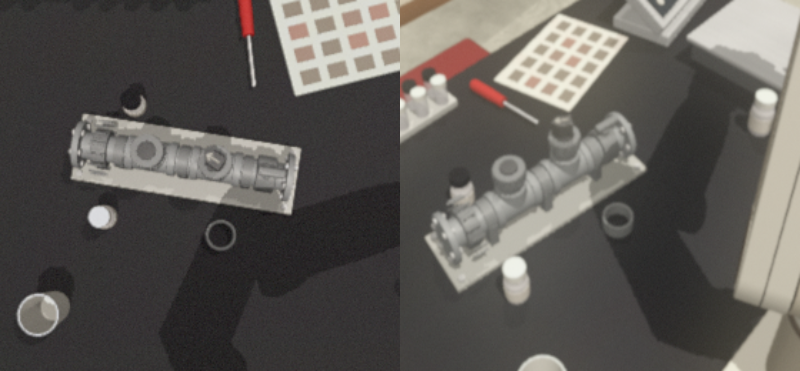

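```bash
python3 -m inch '[322,464,60,0,0,0.47,100,322,464,60,0,0,0.47,100,322,464,60,0,0,0.47,100,322,464,60,0,0,0.47,100,322,464,60,0,0,0.47,100,322,464,60,0,0,0.47,100,322,464,60,0,0,0.47,100,322,464,60,0,0,0.47,100]'
python3 -c "
from workcell import bot
o=bot.get_obs();print(o['eef_pos'],o['tool_rot'],o['joint_pos'])"
```

```text
clock: 1.67
eef_pos: [0.3862, -0.1857, 0.2553]
tool_rot: [0.906, 0.423, 0.0, 0.0]
ft_force: [0.6, -0.9, -0.1]
grip_width: 0.0854
grasp_force: 0.0
[ 0.3861682  -0.18567834  0.25526   ] [9.06128840e-01 4.23001533e-01 2.83081252e-04 3.85684592e-04] [-4.48151088e-01  8.37830149e-02 -9.13248090e-02  1.39473299e+00
 -5.04277997e-05  1.81993094e+00]
```

```bash
python3 -m inch '[128,182,20,0,0,0,100,128,182,20,0,0,0,100,128,182,20,0,0,0,100,128,182,20,0,0,0,100,128,182,20,0,0,0,100,128,182,20,0,0,0,100,128,182,20,0,0,0,100,128,182,20,0,0,0,100]'
python3 - <<'E'
from h import *
np.set_printoptions(precision=4,suppress=True)
c=cam("wrist");o=bot.get_obs();print(o["eef_pos"],o["tool_rot"],o["joint_pos"],c[1][:3,3],c[1][:3,2])
im=bot.camera("wrist");cv2.imwrite("pics/w1.png",im)
for t,z in(("neck",.1),("sensor_head",.153),("ring_mid",.1207),("blank_top",.134),("flow_line",0)):
    for r in bot.spot_point("wrist",t)[:2]:print(t,np.array(r["uv"]),round(r["confidence"],2),atz(c,r["uv"],z))
for r in bot.silhouettes("wrist","sensor_head")[:1]:
    print(r["confidence"],r["mask"].sum(),r["uv"]);im[cv2.Canny(r["mask"].astype(np.uint8)*255,50,100)>0]=(0,255,0)
cv2.imwrite("pics/w1m.png",im)
E
```

```text
clock: 2.33
eef_pos: [0.5136, -0.0047, 0.2743]
tool_rot: [0.906, 0.424, -0.001, -0.0]
ft_force: [-0.5, 0.8, -0.2]
grip_width: 0.0857
grasp_force: 0.0
[ 0.5136 -0.0047  0.2743] [ 0.9056  0.4241 -0.0005 -0.    ] [-0.0089  0.2529  0.1627  1.4815 -0.0004  2.2567] [0.5629 0.0537 0.4291] [-0.1945 -0.2308 -0.9534]
sensor_head [279.6 188.9] 0.72 [0.5158 0.002  0.153 ]
ring_mid [283.9 181.2] 0.66 [ 0.5183 -0.0009  0.1207]
ring_mid [211.9 225.8] 0.54 [0.4351 0.0099 0.1207]
blank_top [206.   61.7] 0.72 [0.535  0.1185 0.134 ]
flow_line [256.9 120.6] 0.97 [0.5242 0.0585 0.    ]
0.92 3240 [280.9, 182.2]
```

View pics/w1m.png

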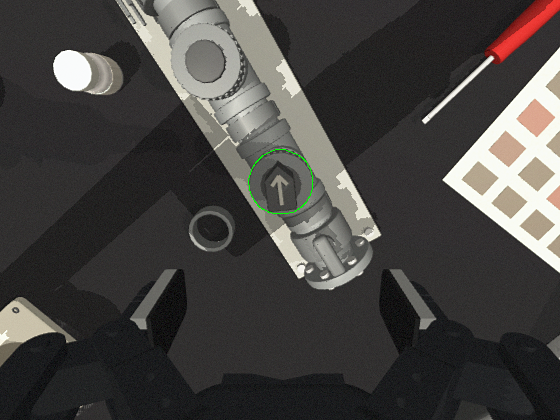

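Run:
```python
from h import *
c=cam("wrist")
ang=lambda p,q,z:np.degrees(np.arctan2(*(atz(c,q,z)-atz(c,p,z))[1::-1]))
im=cv2.imread("pics/w1.png")
print("edgeR",ang((381,235),(250,0),.01),"edgeL",ang((300,276),(122,5),.01),"arrow",ang((282,205),(279.5,172),.165))
print("head axis pts",[proj(c,(.5165,.001,z)) for z in(.165,.134,.1)])
cv2.imwrite("pics/crop1.png",cv2.resize(im[140:230,220:340],None,fx=6,fy=6,interpolation=cv2.INTER_CUBIC))
g=cv2.cvtColor(im,cv2.COLOR_BGR2GRAY)
m=cv2.inRange(im,(100,110,115),(255,255,255));m[:,:]*=1
for l in cv2.HoughLinesP(cv2.Canny(g,60,150),1,np.pi/360,50,minLineLength=70,maxLineGap=25)[:,0]:
    a=ang(l[2:],l[:2],.01)
    print(l,round(a%180,1))
```

```text
edgeR 81.23062614643572 edgeL 81.04067743564399 arrow 54.0905325383304
head axis pts [array([279.87274374, 190.84632642]), array([280.18498224, 182.28744437]), array([280.46408914, 174.63674422])]
[115   0 299 278] 81.1
[255   6 380 233] 81.0
[442 179 559  47] 14.0
[214   0 380 289] 80.7
[442 180 559 272] 104.2
[253   0 354 184] 80.9
[422 119 523  25] 5.4
[425 123 497  54] 6.5
[126   2 423 299] 94.9
[191  17 411 303] 88.1
[120   0 399 284] 94.3
[149  51 380 282] 94.3
[131   0 284 153] 95.1
[122   1 390 269] 94.9
[213  79 328 194] 95.2
[462 180 559 257] 104.3
[178  95 379 296] 93.9
[470 170 559  70] 14.6
[311 188 354 267] 79.0
[171  65 344 283] 87.2
[272 167 381 276] 94.5
[197  11 349 281] 79.2
[216  77 324 185] 95.3
[141   0 329 289] 81.6
[211   9 290 126] 85.0
[288 264 358 194] 8.0
[477 161 554 224] 104.3
[207  97 431 321] 94.6
[211  98 290 170] 97.5
[166  37 280 151] 95.1
[251 197 491 341] 107.6
[442 178 559  46] 14.0
[219  78 322 181] 95.4
[215   0 341 265] 75.7
[204   8 306 281] 69.4
[224  21 280 153] 72.9
[220  45 338 286] 75.7
[203  97 321 289] 79.9
[501 210 558 131] 23.9
[202 
[... 177 characters left out ...]
.6
[171  57 251 131] 97.1
[210   6 266  84] 86.9
[157  63 227 130] 95.6
[218   3 300 160] 78.2
[215  80 327 192] 95.2
[371 393 431 310] 23.9
[196 124 325 222] 101.9
[235 256 337 187] 175.7
[482 194 554 118] 13.6
[250 170 343 283] 88.1
[171  68 221 145] 81.0
[311 191 353 267] 79.3
[214  81 286 154] 94.8
[453 188 529 103] 14.4
[260 221 341 161] 177.7
[267 232 397 283] 117.1
[127   9 200  82] 94.8
[249 175 381 278] 100.9
[212 251 300 187] 177.1
[247 133 432 321] 94.2
[215  78 292 156] 94.9
[229 174 295  78] 14.0
[209  98 370 243] 97.8
[289 265 360 246] 156.5
[176  77 310 195] 98.3
[281 162 334 287] 72.8
[196 122 372 250] 103.3
[217  79 310 173] 95.0
[256 137 293 231] 70.6
[238  75 295 232] 69.3
```

View pics/crop1.png

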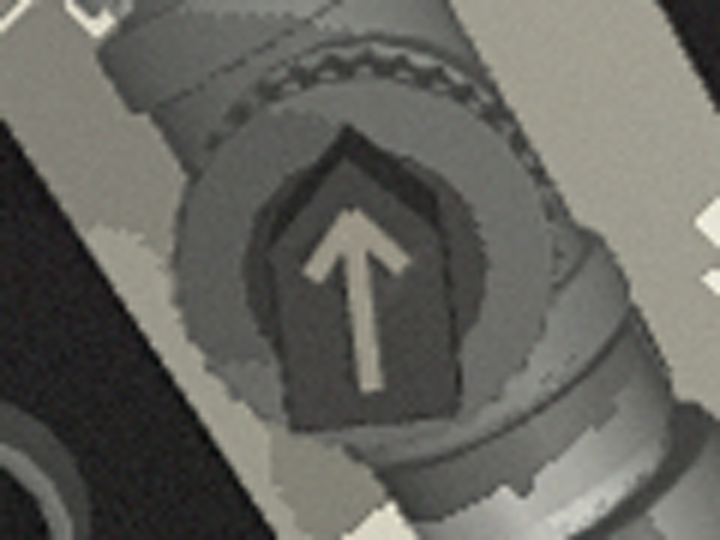

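Run:
```python
from h import *
c=cam("wrist")
ang=lambda p,q,z:np.degrees(np.arctan2(*(atz(c,q,z)-atz(c,p,z))[1::-1]))
print(ang((282.6,210),(278,167.5),.165),ang((282,205.3),(278.3,175.3),.165),atz(c,(280.8,193.2),.165),atz(c,(280.5,185.5),.1325))
a,b=atz(c,(282.6,210),.165),atz(c,(278,167.5),.165);print(np.linalg.norm(a-b))
im=cv2.imread("pics/w1.png")
o=bot.get_obs();q=R.from_quat(o["tool_rot"]).as_matrix();print("tool y deg",np.degrees(np.arctan2(q[1,1],q[0,1])),q[:,2])
```

```text
55.860692107032335 56.6737244439319 [ 0.51579929 -0.0010079   0.165     ] [ 0.51455213 -0.0017361   0.1325    ]
0.03589010094394649
tool y deg -40.037877219202514 [ 2.22185626e-04 -6.22035020e-05 -9.99999973e-01]
```

```bash
python3 -m inch '[3,5,-30,0,0,0.105,60,3,5,-70,0,0,0.105,60,3,5,-95,0,0,0.105,60,3,5,-111,0,0,0.105,60,3,5,-111,0,0,0.105,60,3,5,-111,0,0,0.105,60]'
python3 - <<'E'
from h import *
np.set_printoptions(precision=4,suppress=True)
o=bot.get_obs();q=R.from_quat(o["tool_rot"]).as_matrix();print("tool y deg",np.degrees(np.arctan2(q[1,1],q[0,1])),o["eef_pos"])
c=cam("wrist");im=bot.camera("wrist");cv2.imwrite("pics/w2.png",im)
for r in bot.spot_point("wrist","sensor_head")[:1]:print(r["uv"],r["confidence"],atz(c,r["uv"],.153))
E
```

```text
clock: 3.18
eef_pos: [0.5157, -0.001, 0.1634]
tool_rot: [0.883, 0.47, -0.001, -0.0]
ft_force: [-1.0, 0.2, 0.4]
grip_width: 0.0513
grasp_force: 0.0
tool y deg -33.97331233250287 [ 0.5157 -0.001   0.1634]
[281.1, 251.3] 0.97 [ 0.5151 -0.0007  0.153 ]
```

View pics/w2.png

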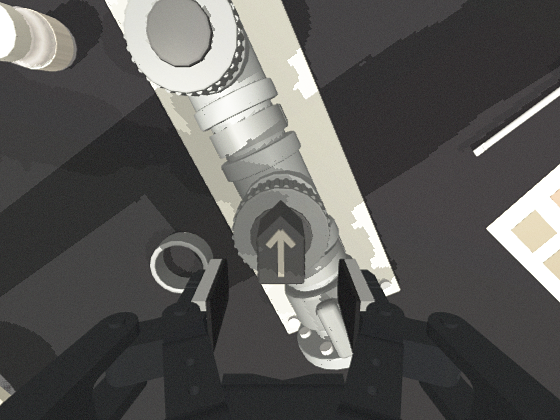

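```bash
python3 -m inch '[0,0,0,0,0,0,0,0,0,0,0,0,0,0,0,0,0,0,0,0,0,0,0,0,0,0,0,0,0,0,0,0,0,0,0]'
python3 -c "
from h import *
o=bot.get_obs();q=R.from_quat(o['tool_rot']).as_matrix();print(np.degrees(np.arctan2(q[1,1],q[0,1])),o['eef_pos'],o['ft_torque'],o['joint_pos'])"
```

```text
clock: 3.7
eef_pos: [0.5166, -0.0004, 0.1641]
tool_rot: [0.883, 0.47, 0.0, 0.0]
ft_force: [0.5, 0.4, -0.2]
grip_width: -0.0003
grasp_force: 0.0
-33.91674158558754 [ 5.16645677e-01 -4.41317261e-04  1.64119026e-01] [ 0.00401064 -0.01688227 -0.01270593] [-8.59661206e-04  3.03239574e-01 -5.75214618e-02  1.20928928e+00
  8.95367252e-06  2.16189535e+00]
```

Run:
```python
from h import *
c=cam("wrist");im=bot.camera("wrist");cv2.imwrite("pics/w3.png",im);s=bot.camera("side");cs=cam("side")
o=bot.get_obs();print(proj(c,o["eef_pos"]),proj(c,o["eef_pos"]-[0,0,.022]),proj(cs,o["eef_pos"]-[0,0,.022]))
for r in bot.spot_point("side","sensor_head")[:2]:print(r["uv"],r["confidence"],atz(cs,r["uv"],.153))
for r in bot.spot_point("wrist","sensor_head")[:2]:print(r["uv"],r["confidence"],atz(c,r["uv"],.153))
a=cv2.resize(s[150:270,210:340],(400,369),interpolation=cv2.INTER_CUBIC)
b=cv2.resize(im[100:400,120:440],(394,369))
cv2.imwrite("pics/v3.png",np.hstack([a,b]))
```

```text
[281.94761898 259.70506814] [282.05373543 242.61605733] [277.07765402 210.53081176]
[276.3, 206.1] 0.64 [ 0.51981608 -0.00165039  0.153     ]
[281.2, 250.8] 0.8 [ 5.16103678e-01 -1.89762451e-04  1.53000000e-01]
```

View pics/v3.png

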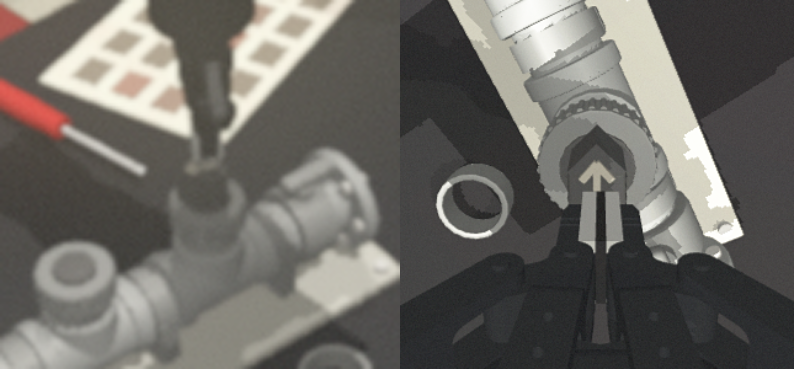

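Run:
```python
from h import *
c=cam("wrist");cs=cam("side");o=bot.get_obs();p=o["eef_pos"];x=R.from_quat(o["tool_rot"]).as_matrix()[:,0]
for h in(-.022,-.01,0,.01):
    print(h,[proj(c,p+x*d+[0,0,h]).round(1) for d in(-.011,0,.011)],proj(cs,p+[0,0,h]).round(1))
print(bot.camera_info("wrist")["hand_eye"],bot.camera_info("wrist")["intrinsics"])
im=cv2.imread("pics/w3.png");s=bot.camera("side")
a=cv2.resize(s[180:240,250:310],(400,400),interpolation=cv2.INTER_CUBIC)
b=cv2.resize(im[200:300,230:330],(400,400),interpolation=cv2.INTER_CUBIC)
cv2.imwrite("pics/v4.png",np.hstack([a,b]))
```

```text
-0.022 [array([282.3, 260.1]), array([282.3, 242.7]), array([282.3, 224.6])] [277.1 210.6]
-0.01 [array([282.3, 269.8]), array([282.3, 251.5]), array([282.3, 232.5])] [276.9 206.8]
0 [array([282.3, 279. ]), array([282.2, 259.8]), array([282.2, 239.9])] [276.8 203.6]
0.01 [array([282.2, 289.2]), array([282.2, 269.1]), array([282.2, 248.1])] [276.7 200.4]
[[ 2.78486055e-04 -9.53686972e-01 -3.00800735e-01  7.62538102e-02]
 [ 9.99999060e-01  6.69401911e-04 -1.19651997e-03  3.98256307e-04]
 [ 1.34246210e-03 -3.00800120e-01  9.53686262e-01 -1.54873748e-01]
 [ 0.00000000e+00  0.00000000e+00  0.00000000e+00  1.00000000e+00]] [[334.11404283   0.         282.66324348]
 [  0.         334.11404283 208.61916711]
 [  0.           0.           1.        ]]
```

View pics/v4.png

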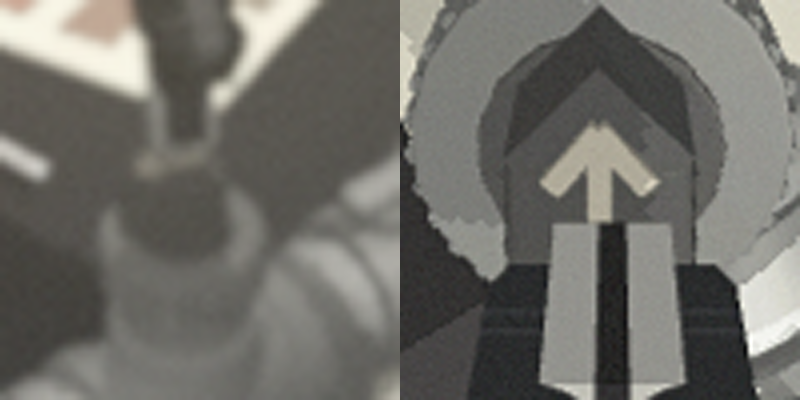

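```bash
python3 -m inch '[0,0,0,0,0,0,50,0,0,0,0,0,0,50,0,0,0,0,0,0,50,0,0,-5,0,0,0,50,0,0,-10,0,0,0,50,0,0,-14,0,0,0,50,0,0,-14,0,0,0,50]'
python3 - <<'E'
from h import *
o=bot.get_obs();p=o["eef_pos"];print(p,bot.camera_info("wrist")["hand_eye"][2][3])
c=cam("wrist");im=bot.camera("wrist");cv2.imwrite("pics/w5.png",im);s=bot.camera("side")
x=R.from_quat(o["tool_rot"]).as_matrix()
for y in (-.021,.021):
  for h in(-.022,-.01,0,.01):
    print(y,h,[proj(c,p+x[:,0]*d+x[:,1]*y+[0,0,h]).round(1) for d in(-.011,0,.011)])
a=cv2.resize(s[180:240,250:310],(360,360),interpolation=cv2.INTER_CUBIC)
b=cv2.resize(im[180:340,190:370],(405,360),interpolation=cv2.INTER_CUBIC)
cv2.imwrite("pics/v5.png",np.hstack([a,b]))
E
```

```text
clock: 4.53
eef_pos: [0.5155, -0.0004, 0.1483]
tool_rot: [0.883, 0.47, -0.001, -0.001]
ft_force: [0.7, -0.1, -0.5]
grip_width: 0.0423
grasp_force: 0.0
[ 5.15472229e-01 -4.41419723e-04  1.48277657e-01] -0.15487351333903462
-0.021 -0.022 [array([246.4, 260. ]), array([245.8, 242.6]), array([245.2, 224.6])]
-0.021 -0.01 [array([244.1, 269.8]), array([243.4, 251.4]), array([242.7, 232.4])]
-0.021 0 [array([241.9, 278.9]), array([241.1, 259.8]), array([240.3, 239.8])]
-0.021 0.01 [array([239.5, 289.1]), array([238.6, 269. ]), array([237.7, 248.1])]
0.021 -0.022 [array([318.4, 260. ]), array([319.1, 242.6]), array([319.7, 224.6])]
0.021 -0.01 [array([320.6, 269.8]), array([321.3, 251.5]), array([322. , 232.5])]
0.021 0 [array([322.6, 279. ]), array([323.4, 259.8]), array([324.2, 239.9])]
0.021 0.01 [array([324.8, 289.2]), array([325.7, 269.1]), array([326.6, 248.2])]
```

View pics/v5.png

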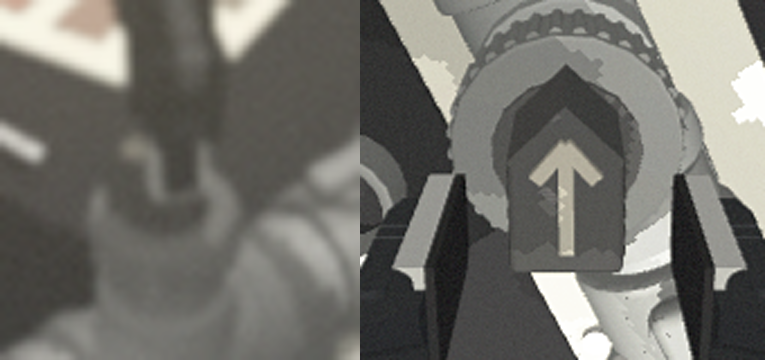

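```bash
python3 -m inch '[0,0,-3,0,0,0,50,0,0,-3,0,0,0,0,0,0,-3,0,0,0,0,0,0,-3,0,0,0,0,0,0,-3,0,0,0,0,0,0,-3,0,0,0,0]'
python3 -c "
from h import *
o=bot.get_obs();print(o['eef_pos'],o['ft_torque'],o['grip_width'],o['grasp_force'])"
```

```text
clock: 5.13
eef_pos: [0.5155, 0.0, 0.1463]
tool_rot: [0.883, 0.47, -0.001, -0.001]
ft_force: [-3.0, 2.6, -0.1]
grip_width: 0.0218
grasp_force: 60.3
[5.15499294e-01 3.40861200e-05 1.46348370e-01] [0.54333643 0.64740948 0.02089569] 0.021812333363126053 60.302751660346985
```

```bash
python3 -m inch '[0,0,0,0,0,0.11,0,0,0,0,0,0,0.22,0,0,0,0,0,0,0.33,0,0,0,0,0,0,0.438,0,0,0,0,0,0,0.438,0,0,0,0,0,0,0.438,0,0,0,0,0,0,0.438,0]'
python3 - <<'E'
from h import *
o=bot.get_obs();q=R.from_quat(o["tool_rot"]).as_matrix();print("tool y deg",np.degrees(np.arctan2(q[1,1],q[0,1])),o["eef_pos"],o["ft_torque"],o["ft_force"],o["grip_width"])
c=cam("wrist");im=bot.camera("wrist");cv2.imwrite("pics/w6.png",im)
b=cv2.resize(im[150:350,180:380],(600,600),interpolation=cv2.INTER_CUBIC)
cv2.imwrite("pics/v6.png",b)
E
```

```text
clock: 5.72
eef_pos: [0.5161, -0.0002, 0.1464]
tool_rot: [0.76, 0.65, -0.0, -0.0]
ft_force: [-1.5, 3.3, -3.5]
grip_width: 0.0216
grasp_force: 60.1
tool y deg -8.93879947444365 [ 5.16077459e-01 -1.85056772e-04  1.46377267e-01] [ 0.65796939  0.35821632 -0.02005402] [-1.50319359  3.2528936  -3.50755613] 0.02162793644064949
```

View pics/v6.png

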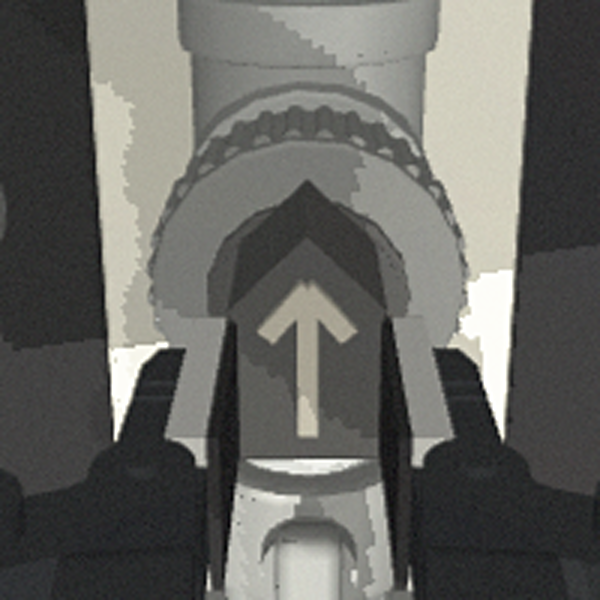

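```bash
python3 -m inch '[0,0,0,0,0,0,100,0,0,0,0,0,0,100,0,0,0,0,0,0,100,0,0,0,0,0,0,100,0,0,5,0,0,0.12,100,0,0,5,0,0,0.24,100,0,0,5,0,0,0.36,100,0,0,5,0,0,0.48,100]'
python3 -m inch '[0,0,0,0,0,0.12,100,0,0,0,0,0,0.24,100,0,0,0,0,0,0.36,100,0,0,0,0,0,0.48,100,0,0,0,0,0,0.6,100,0,0,0,0,0,0.72,100,0,0,0,0,0,0.84,100,0,0,0,0,0,0.92,100]'
python3 - <<'E'
from h import *
np.set_printoptions(precision=4,suppress=True)
o=bot.get_obs();q=R.from_quat(o["tool_rot"]).as_matrix();print("tool y deg",np.degrees(np.arctan2(q[1,1],q[0,1])),o["eef_pos"],o["ft_torque"],o["joint_pos"])
c=cam("wrist");bot.camera("wrist")
for t,z in(("sensor_head",.153),("ring_mid",.1207)):
    for r in bot.spot_point("wrist",t)[:2]:print(t,r["uv"],r["confidence"],atz(c,r["uv"],z))
E
```

```text
clock: 6.43
eef_pos: [0.5171, -0.0008, 0.1523]
tool_rot: [0.581, 0.814, 0.0, 0.001]
ft_force: [0.2, -0.4, -0.6]
grip_width: 0.0854
grasp_force: 0.0
clock: 7.1
eef_pos: [0.517, -0.0008, 0.1522]
tool_rot: [0.159, 0.987, -0.0, 0.001]
ft_force: [-0.4, -0.5, -0.3]
grip_width: 0.0851
grasp_force: 0.0
tool y deg 71.66022593752362 [ 0.517  -0.0008  0.1522] [ 0.0037 -0.0684 -0.0209] [-0.0012  0.3118 -0.078   1.1796 -0.0006  0.3189]
sensor_head [287.4, 258.6] 0.6 [0.5158 0.0014 0.153 ]
```

```bash
python3 -m inch '[0,1,-15,0,0,0,100,0,1,-26,0,0,0,100,0,1,-32,0,0,0,100,0,1,-36,0,0,0,100,0,1,-36,0,0,0,100]'
python3 -m inch '[0,0,-3,0,0,0,100,0,0,-6,0,0,0,100,0,0,-6,0,0,0,100]'
python3 - <<'E'
from h import *
c=cam("wrist");im=bot.camera("wrist");s=bot.camera("side")
a=cv2.resize(s[150:250,230:330],(400,400),interpolation=cv2.INTER_CUBIC)
b=cv2.resize(im[120:420,130:430],(400,400),interpolation=cv2.INTER_CUBIC)
cv2.imwrite("pics/v7.png",np.hstack([a,b]))
E
```

```text
clock: 7.67
eef_pos: [0.516, 0.0004, 0.115]
tool_rot: [0.162, 0.987, -0.0, -0.001]
ft_force: [0.2, 0.2, -0.7]
grip_width: 0.0853
grasp_force: 0.0
clock: 7.92
eef_pos: [0.5164, 0.0005, 0.1096]
tool_rot: [0.162, 0.987, -0.0, 0.0]
ft_force: [-0.0, 0.3, 0.3]
grip_width: 0.0854
grasp_force: 0.0
```

View pics/v7.png

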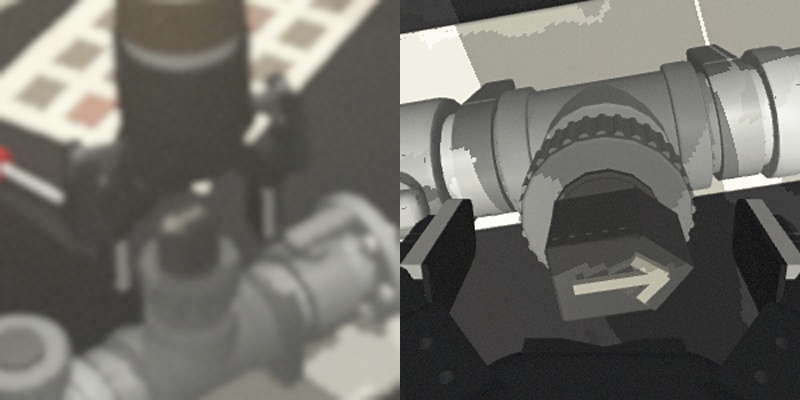

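Run:
```python
from h import *
c=cam("side");o=bot.get_obs();p=o["eef_pos"];y=R.from_quat(o["tool_rot"]).as_matrix()[:,1]
for s in(1,-1):
  for z in(.10,.11,.12,.13,.14):print(s,z,[proj(c,np.append((p+y*s*d)[:2],z)).round(1) for d in(.0427,.05)])
print([proj(c,(.516,0,z)).round(1) for z in (.165,.133,.108)])
```

```text
1 0.1 [array([261.2, 229.3]), array([258.4, 230.3])]
1 0.11 [array([261. , 226.3]), array([258.2, 227.3])]
1 0.12 [array([260.8, 223.3]), array([257.9, 224.3])]
1 0.13 [array([260.5, 220.2]), array([257.7, 221.2])]
1 0.14 [array([260.3, 217.1]), array([257.4, 218.1])]
-1 0.1 [array([293. , 217.7]), array([295.6, 216.8])]
-1 0.11 [array([293. , 214.8]), array([295.6, 213.8])]
-1 0.12 [array([292.9, 211.7]), array([295.6, 210.8])]
-1 0.13 [array([292.9, 208.7]), array([295.6, 207.7])]
-1 0.14 [array([292.9, 205.6]), array([295.6, 204.6])]
[array([276.8, 203.4]), array([277.2, 213.5]), array([277.5, 221. ])]
```

```bash
python3 -m inch '[0,0,-5,0,0,0,100,0,0,-9,0,0,0,100,0,0,-9,0,0,0,90,0,0,-9,0,0,0,80,0,0,-9,0,0,0,60,0,0,-9,0,0,0,40,0,0,-9,0,0,0,40]'
python3 -c "
from h import *
o=bot.get_obs();print(o['eef_pos'],o['ft_torque'],o['grip_width'],o['grasp_force'])"
```

```text
clock: 8.6
eef_pos: [0.5165, 0.0011, 0.1008]
tool_rot: [0.161, 0.987, 0.0, 0.0]
ft_force: [0.2, 2.5, -0.0]
grip_width: 0.0556
grasp_force: 63.7
[0.51653183 0.00106459 0.10079839] [ 0.291376   -0.01037001 -0.08275121] 0.055634946062342046 63.71257781982422
```

```bash
python3 -m inch '[0,0,-1,0,0,0,40,0,0,-1,0,0,0,40,0,0,-1,0,0,0,40]' | grep -E 'pos|force'
python3 -m inch '[0,0,-0.5,0,0,0,40,0,0,-0.5,0,0,0,40]'| grep -E 'pos|force'
```

```text
eef_pos: [0.5167, 0.001, 0.1004]
ft_force: [-0.5, 3.4, 4.7]
grasp_force: 64.2
eef_pos: [0.5168, 0.001, 0.1003]
ft_force: [-2.1, 4.9, 6.6]
grasp_force: 64.3
```

```bash
python3 -m inch '[0,0,-1,0,0,0,40,0,0,-1,0,0,0,40]' | grep -E 'pos|force'
python3 -m inch '[0,0,-0.5,0,0,0,40,0,0,-0.5,0,0,0,40]'| grep -E 'pos|force'
```

```text
eef_pos: [0.5168, 0.001, 0.0998]
ft_force: [-3.6, 5.2, 9.9]
grasp_force: 64.8
eef_pos: [0.5169, 0.0009, 0.0998]
ft_force: [-4.4, 3.7, 12.8]
grasp_force: 65.0
```

```bash
python3 -m inch '[0,0,-1.2,0,0,0,40,0,0,-1.2,0,0,0,40,0,0,-1.2,0,0,0,40]' | grep -E 'pos|force'
python3 -c "
from h import *
o=bot.get_obs();print(o['ft_torque'])"
python3 -m inch '[0,0,0,0,0,-0.05,40,0,0,0,0,0,-0.1,40,0,0,0,0,0,-0.15,40]'| grep -E 'pos|force'
python3 -c "
from h import *
o=bot.get_obs();print(o['ft_torque'],o['ft_force'])"
```

```text
eef_pos: [0.517, 0.0009, 0.0992]
ft_force: [-5.7, 3.4, 16.4]
grasp_force: 65.6
[ 0.42237519  1.30058366 -0.01851099]
eef_pos: [0.5169, 0.0009, 0.0992]
ft_force: [-5.5, 3.4, 17.4]
grasp_force: 65.5
[0.28838052 1.34871849 0.32112396] [-5.49352029  3.35971041 17.40739439]
```

```bash
cat > t.sh <<'E'
python3 -c "
from h import *
np.set_printoptions(precision=3,suppress=True)
o=bot.get_obs();q=R.from_quat(o['tool_rot']).as_matrix();print('yaw',np.degrees(np.arctan2(q[1,1],q[0,1])),o['ft_torque'],o['ft_force'],o['joint_pos'][5],o['clock'])"
E
python3 -m inch '[0,0,0,0,0,-0.08,40,0,0,0,0,0,-0.16,40,0,0,0,0,0,-0.24,40,0,0,0,0,0,-0.3,40,0,0,0,0,0,-0.3,40]'>/dev/null; sh t.sh
```

```text
yaw 45.54261373682542 [0.338 1.528 0.06 ] [-5.85   3.208 17.037] 0.7773691362810138 10.2667
```

```bash
cat > a.py <<'E'
from h import *
c=cam("wrist");im=bot.camera("wrist")
K,W=c;u0=proj(c,(.5165,.0005,.164))
m=np.zeros(im.shape[:2],np.uint8);cv2.fillConvexPoly(m,np.array([proj(c,(.5165+.0125*np.cos(t),.0005+.0125*np.sin(t),.164)) for t in np.linspace(0,6.28,30)]).astype(int),255)
g=im.min(2);th=cv2.threshold(g[m>0].reshape(-1,1),0,255,cv2.THRESH_OTSU)[0]
v,u=np.nonzero((m>0)&(g>max(th,95)))
P=np.array([atz(c,q,.164)[:2] for q in zip(u,v)]);P0=P.mean(0);w,V=np.linalg.eigh(np.cov((P-P0).T))
a=np.degrees(np.arctan2(V[1,1],V[0,1]))%180
print("arrow",a.round(1),"th",th,len(P),P0.round(4),np.sqrt(w).round(4),"u0",u0.round())
E
python3 a.py; python3 -m inch '[0,0,0,0,0,-0.08,40,0,0,0,0,0,-0.16,40,0,0,0,0,0,-0.24,40,0,0,0,0,0,-0.32,40]'>/dev/null; sh t.sh; python3 a.py
```

```text
arrow 81.3 th 118.0 809 [0.5168 0.005 ] [0.0028 0.0064] u0 [284. 350.]
yaw 27.11878967716819 [0.311 1.87  0.415] [-5.561  2.965 18.177] 1.0988702514938178 10.65
arrow 81.4 th 130.0 810 [0.5168 0.0052] [0.0027 0.0064] u0 [284. 350.]
```

```bash
python3 -m inch '[0,0,0,0,0,-0.08,40,0,0,0,0,0,-0.16,40,0,0,0,0,0,-0.24,40,0,0,0,0,0,-0.32,40,0,0,0,0,0,-0.4,40]'>/dev/null; sh t.sh; python3 a.py
python3 -m inch '[0,0,0,0,0,-0.08,40,0,0,0,0,0,-0.16,40,0,0,0,0,0,-0.24,40]'>/dev/null; sh t.sh; python3 a.py
```

```text
yaw 4.198819340074271 [0.492 2.038 0.357] [-5.769  1.767 18.783] 1.498857984206233 11.1167
arrow 102.7 th 138.0 970 [0.5184 0.0044] [0.0046 0.0065] u0 [284. 350.]
yaw -9.55489256571942 [0.675 2.094 0.29 ] [-5.376  3.563 19.269] 1.7388523274147587 11.4167
arrow 84.0 th 120.0 877 [0.5169 0.005 ] [0.0037 0.0065] u0 [284. 350.]
```

```bash
python3 -m inch '[0,0,0.3,0,0,-0.08,40,0,0,0.3,0,0,-0.16,40,0,0,0.3,0,0,-0.22,40]'>/dev/null; sh t.sh; python3 a.py
python3 -m inch '[0,0,0,0,0,-0.06,40,0,0,0,0,0,-0.12,40,0,0,0,0,0,-0.18,40]'>/dev/null; sh t.sh; python3 a.py
```

```text
yaw -22.144222342885513 [0.792 1.901 0.303] [-6.12   2.231 17.083] 1.9585366900741994 11.7167
arrow 69.2 th 121.0 913 [0.5157 0.0053] [0.0041 0.0063] u0 [284. 349.]
yaw -32.421406247047074 [0.85  1.835 0.309] [-6.508  2.853 17.702] 2.137902589017639 12.0167
arrow 80.0 th 120.0 848 [0.5167 0.0055] [0.0028 0.0064] u0 [284. 349.]
```

```bash
python3 -m inch '[0,0,0,0,0,-0.05,40,0,0,0,0,0,-0.1,40]'>/dev/null; sh t.sh
python3 -m inch '[0,0,0,0,0,-0.05,40,0,0,0,0,0,-0.1,40]'>/dev/null; sh t.sh
python3 -m inch '[0,0,0,0,0,-0.05,40,0,0,0,0,0,-0.1,40]'>/dev/null; sh t.sh;python3 a.py
```

```text
yaw -38.11225000983853 [0.921 1.814 0.327] [-6.246  2.991 17.725] 2.237207696544873 12.2333
yaw -43.83958067397235 [0.93  1.838 0.41 ] [-6.129  2.027 17.235] 2.3371291852218934 12.4
yaw -49.56377355805177 [0.977 1.802 0.484] [-6.209  2.365 17.855] 2.436992798238394 12.5667
arrow 79.6 th 118.0 837 [0.5167 0.0055] [0.0028 0.0064] u0 [283. 349.]
```

```bash
python3 -m inch '[0,0,2,0,0,0,40,0,0,3.5,0,0,0,40,0,0,3.5,0,0,0,40]'>/dev/null; sh t.sh;python3 a.py
python3 -m inch '[0,0,0,0,0,0,100,0,0,0,0,0,0,100,0,0,0,0,0,0,100,0,0,0,0,0,0,100,0,0,25,0,0,0,100,0,0,60,0,0,0,100,0,0,100,0,0,0,100,0,0,110,0,0,0,100]'; sh t.sh; python3 a.py
```

```text
yaw -49.47405968479151 [1.053 0.731 0.164] [-1.308  3.354  2.488] 2.4354536254598487 12.8667
arrow 79.4 th 118.0 861 [0.5163 0.0054] [0.0029 0.0064] u0 [283. 347.]
clock: 13.58
eef_pos: [0.5197, 0.0001, 0.2167]
tool_rot: [0.938, 0.346, 0.005, 0.002]
ft_force: [1.7, 0.9, 0.5]
grip_width: 0.0855
grasp_force: 0.0
yaw -49.529159600463785 [ 0.025 -0.053  0.029] [1.674 0.852 0.506] 2.435940384110015 13.5833
arrow 80.5 th 94.0 241 [0.5163 0.0055] [0.003  0.0065] u0 [278. 228.]
```

```bash
python3 -m inch '[0,0,10,0,0,0,100,0,0,10,0,0,0,100,0,0,10,0,0,0,100,0,0,10,0,0,0,100]' | head -2; python3 a.py; python3 -c "
from workcell import bot
print(bot.job_done())"
```

```text
clock: 13.97
eef_pos: [0.5156, 0.0004, 0.2188]
arrow 79.8 th 107.0 239 [0.5162 0.0055] [0.0032 0.0065] u0 [283. 222.]
the job is handed in; nothing more can be done
None
```

I handed the job in at about 14 s, though the hand-in gave no verdict: the sensor measures within about 1.5° of the pipe, the lock ring is at an estimated 2.35 rad (home from 2.2, judged from the torque rise because the angle can't be read), the push on the ring peaked at about 19 N, and the arm stayed clear of the blanked tee's ring and the other things on the bench.

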